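Slide the target pillar into its V-nest and shut the gate

TASK

Push the tall yellow-headed target pillar low on its steel foot so that it slides upright across the bench, without tipping or lifting it, until it is fully home in the point of the aluminium V-nest. Then push the red gate fully shut behind it, and leave the other things on the bench alone.

Things in the scene. Friction and masses are not known exactly. Their poses are not given: they have to be found in the camera images.
- pillar: Target pillar to be pushed: round bright steel foot 56 mm in diameter and 30 mm high, thin dark stem 20 mm in diameter, yellow round target head (46 mm across, 16 mm thick) top at 190 mm; about 0.55 kg, loose. Origin: centre of the foot's underside, z up the stem; yaw does not matter. Pushed at the foot (below 30 mm) it slides upright; well up the stem or at the head it tips over.
- nest_seat (a point): Point on the bench surface where the centre of the pillar's foot lies when it is fully home, touching both walls of the V-nest. Nest axes: x points into the V (the mouth faces -x), y to the left of that, z up.
- nest: The V-nest, bolted to the bench; same origin and axes as nest_seat. Two aluminium walls, 24 mm high and 12 mm thick, each 35 degrees from the nest's x axis, spread from the point of the V to a mouth about 100 mm wide at x = -25 mm; a mint-green block (x 40 to 105 mm) stands behind the point. No floor plate: the foot slides on the bench.
- gate (a joint): Angle of the red gate: 0 = shut, straight across the mouth of the nest (along the nest's +y from its hinge); grows as it swings open, counter-clockwise seen from above, so that near 1.57 it points out of the mouth along the nest's -x. Hard stops at 0 and 1.9 rad; it starts between 1.45 and 1.8, turns freely with slight friction (about 0.04 N m) and stays where it is left.
- gate_hinge (a point): Hinge axis of the gate, 16 mm above the bench, at nest x = -40 mm, y = -64 mm; dark round boss 20 mm in diameter, top at 27 mm.
- gate_tip (a point): Free end of the gate, 125 mm from the hinge, 16 mm above the bench. The gate is a straight red bar 10 mm thick, from 7 to 25 mm above the bench. Shut, its inner face clears the seated foot by about 7 mm.
- binoculars: Bystander, to be left alone: black rubber-armoured binoculars lying flat, 136 x 120 x 54 mm. Origin: centre of its underside.
- cleaner: Bystander, to be left alone: amber bottle with black cap, 48 mm across, 130 mm tall. Origin: centre of its underside.
- tin: Bystander, to be left alone: aluminium jar with blue lid, 60 mm across, 50 mm tall. Origin: centre of its underside.
- eyepiece: Bystander, to be left alone: black eyepiece standing upright, 42 mm across, 56 mm tall. Origin: centre of its underside.
- driver: Bystander, to be left alone: screwdriver lying on the bench, 170 mm long. Origin: its middle.
- collar: Bystander, to be left alone: brass ring lying flat, 60 mm across, 14 mm high. Origin: centre of its underside.
There are look-alikes about, which are no part of the job. Of the things like the nest, leave any that is blue; of the rest the smaller one is meant.

How it is judged:
By the outcome, as a careful person would: the job done as asked, in the order asked, and still so for the second after the job is handed in, with the robot touching nothing.
It also fails if it takes over 64 s, if anything falls off the work surface, if the arm or the gripper's body presses on something with over 40 N, if the wrist force passes 120 N, or if a joint passes its speed limit or range.

ROBOT

A 6-joint arm with a two-finger parallel gripper is mounted at the origin on the work surface. World frame = base frame: x ahead of the robot, y to its left, z up, the work surface at z = 0. Lengths are in m, angles in rad, forces in N, time in s.
With the tool pointing down it reaches from about 0.35 to 0.975 m from the base axis. Payload 4.9 kg.
Tool frame: the origin (TCP) lies between the finger pads; the fingertips stand 22 mm ahead of it and the grasp point (between the pads) lies 3 mm ahead of it; z points along the fingers, y is the line along which they close (so a half turn about z gives the same grasp; the last joint's range is limited). The gripper opens to 85 mm and grips with 20 to 120 N. Pads are 22 mm wide; open, the fingers measure 114 mm over their backs; the gripper's body (76 mm by 85 mm) begins 54 mm behind the grasp point. The pads swing forward as they close: fully open they stand 13 mm farther back than shut.
Start: joints at [0.987, 0.053, 1.613, -0, 1.476, -0.119], TCP at [0.28, 0.559, 0.253] pointing down, gripper open.
Joint ranges: [-3.01, 3.01], [-1.01, 2.22], [0.06, 2.58], [-1.02, 4.17], [0.09, 2.62], [-3.14, 3.14]. Speed limits (rad/s): [2.57, 2.57, 3.14, 3.14, 3.14, 3.14].

INTERFACE

Orientations are given as a unit quaternion [w, x, y, z].
In Python, from plant import state, grab_frame, get_calibration, job_done, recognise, regions_of gives the robot as it stands.
- The arm moves only by the tool apply_moves, never from a script. Its argument "targets" is a list of rows, each an object with "translation": the shift along the tool's x, y, z normalised to -1 to 1, where 1 is 100 mm, a list of three; "twist": the turn about the tool's z normalised to -1 to 1, where 1 is 0.1 rad; "hand": the opening, from 0 (shut) to 1 (fully open). A call has 1 to 8 rows; each row shifts and turns the commanded pose from where the row before left it, along the tool's axes as they then stand; what a row does not reach is not made up. A row lasts 1/10 s, in which the tool goes at most 50 mm and 8.59 degrees, less where a joint would pass 70% of its speed; a pose out of reach is approached as far as the arm can. A call with a number of a shift or a turn outside -1 to 1 is refused whole. A call with a gripper value outside its range is refused whole. The fingers move at their own pace and stop on an object; the grip force is fixed at half the most. Time passes only in rows, so rows that do not move let the fingers close. It gives the time, the measured TCP pose, the force, the opening and the grip force at its end, in the units of the state.
- state(): the state, without advancing time (a new reading comes with each control period).
- grab_frame(name): name is "scene" or "top" or "wrist"; returns the picture (384x512x3 uint8, red, green, blue); there is no depth.
- get_calibration(name): a dict with "camera_matrix" (3x3 intrinsics, pixels), "pose" (4x4, takes a point from camera to world coordinates). Camera axes: x right, y up, looking along -z (the intrinsics and any distortion apply to the point x, -y, -z); pixel columns grow to the right and rows downward; lengths in m; the calibration is good to about 2 mm. A picture is of the moment at which its call begins: read the wrist's pose just before it. get_calibration takes no time and is no camera call; for the wrist camera it gives the pose at the moment of the call.
- job_done(): hands the job in; it is judged then, once.
Trained networks look in the newest picture that a camera, given by its name, has taken for a name from the list of things; names that differ only in an ending like _2 or _b are one class to them, and where a whole thing is asked for, a point or a joint stands for the part that bears it (a point fixed in the world has none). Each returns a list of dicts, best first, with "score" (0 to 1); they miss things now and then, are a little off and sometimes report something else, mostly with a low value. They report only what shows in the picture. A call takes as long as a camera call. They do not tell look-alikes from the thing itself.
- recognise(camera, query): "point" ([x, y, z] in m, in world coordinates, good to about 4 mm: the middle of the surface that is visible of it).
- regions_of(camera, query): "pixels" (384x512 bool, what is visible of it).
The state is a dict: "time": time; "joint_pos": joint angles; "joint_vel": joint speeds; "joint_efforts": joint torques, N m; "tool_pos": TCP position; "tool_rot": TCP orientation; "contact_force": force on the tool from outside, world axes, zero at the start; "ft_torque": the same for the moment, N m; "gripper_width": opening from 0.0 (shut) to 1.0 (fully open); "grasp_force": force on a finger pad.
Only numpy, scipy, OpenCV 4.12 (cv2) and the standard library are available. Lean on these libraries where they do the work, as an engineer would, in place of code of your own. Each camera call takes 0.05 s, during which the arm holds its last target. There are 200 camera calls.

## Working session

There is one attempt and no reset: what is moved stays moved. The work goes in short steps, Python scripts to look and compute and a tool call to move; the robot and the scene stay as the last step left them, time stands still between calls to the robot, and variables do not carry over. Pictures are saved under pics/ and viewed, at most 10 in all, crops included, and the job is handed in when it is done.

Besides the shell and the picture viewer there is one more tool, called after ">>>" as name(argument=value, ...), one argument or row to a line, values as JSON. apply_moves: Moves the arm, as the interface text tells. Its arguments: {"type":"object","properties":{"targets":{"type":"array"}},"required":["targets"]}

```bash
mkdir -p pics; ls; cat > h.py <<'E'
import numpy as np, cv2
from plant import *
def save(cam,name):
    f=grab_frame(cam); cv2.imwrite('pics/'+name,f[:,:,::-1]); return f
def ray(cam,u,v,z,cal=None):
    c=cal or get_calibration(cam); K=np.array(c["camera_matrix"]);T=np.array(c["pose"])
    d=np.linalg.inv(K)@[u,v,1]; d=T[:3,:3]@[d[0],-d[1],-d[2]]; o=T[:3,3]
    return o+d*(z-o[2])/d[2]
def proj(cam,p,cal=None):
    c=cal or get_calibration(cam); K=np.array(c["camera_matrix"]);T=np.array(c["pose"])
    q=T[:3,:3].T@(np.array(p)-T[:3,3]); q=K@[q[0],-q[1],-q[2]]; return q[:2]/q[2]
E
python3 - <<'E'
from h import *
a=save('top','a_top.png')
for n in ['pillar','nest','gate','gate_hinge','gate_tip','cleaner','tin','eyepiece','driver','collar','binoculars']:
    for r in recognise('top',n): print(n,round(r['score'],2),np.round(r['point'],3),proj('top',r['point']).round())
b=save('scene','a_scene.png')
for n in ['pillar','nest','gate']:
    for r in recognise('scene',n): print('scene',n,round(r['score'],2),np.round(r['point'],3),proj('scene',r['point']).round())
print(get_calibration('top'))
E
```

```text
pics
pillar 0.66 [0.525 0.032 0.033] [241. 194.]
nest 0.89 [0.545 0.166 0.023] [195. 186.]
nest 0.89 [ 0.295 -0.148  0.025] [301. 281.]
nest 0.69 [0.288 0.243 0.032] [158. 275.]
gate 0.74 [ 0.324 -0.199  0.026] [320. 271.]
gate 0.68 [0.268 0.168 0.032] [185. 284.]
gate 0.47 [0.592 0.068 0.025] [230. 171.]
gate_hinge 0.77 [0.598 0.069 0.024] [229. 170.]
gate_hinge 0.76 [ 0.325 -0.2    0.022] [320. 271.]
gate_hinge 0.69 [0.27  0.168 0.033] [185. 283.]
gate_tip 0.91 [0.273 0.166 0.029] [185. 282.]
gate_tip 0.76 [0.597 0.068 0.028] [230. 170.]
gate_tip 0.75 [ 0.324 -0.199  0.028] [320. 271.]
cleaner 0.86 [0.456 0.403 0.084] [101. 208.]
cleaner 0.21 [0.766 0.039 0.056] [243. 112.]
tin 0.75 [0.767 0.038 0.054] [244. 112.]
tin 0.73 [0.666 0.352 0.05 ] [133. 139.]
eyepiece 0.69 [0.765 0.039 0.056] [243. 112.]
driver 0.53 [ 0.463 -0.442  0.024] [407. 226.]
collar 0.53 [0.456 0.399 0.081] [103. 208.]
collar 0.52 [ 0.746 -0.085  0.017] [284. 126.]
binoculars 0.86 [ 0.662 -0.338  0.045] [372. 154.]
binoculars 0.51 [0.766 0.039 0.056] [243. 112.]
binoculars 0.3 [0.596 0.066 0.027] [230. 170.]
scene pillar 0.75 [0.537 0.03  0.085] [270. 170.]
scene nest 0.86 [0.286 0.225 0.023] [230. 130.]
scene nest 0.83 [0.557 0.15  0.018] [298. 169.]
scene nest 0.66 [ 0.299 -0.167  0.019] [143. 206.]
scene gate 0.84 [ 0.33  -0.205  0.022] [140. 219.]
scene gate 0.3 [ 0.477 -0.445  0.021] [100. 338.]
{'camera_matrix': array([[393.90875597,   0.        , 252.3937451 ],
       [  0.        , 393.90875597, 189.81215972],
       [  0.        ,   0.        ,   1.        ]]), 'pose': array([[ 0.05632459,  0.97405694, -0.21918168,  0.2932981 ],
       [-0.99839177,  0.05636462, -0.00607558, -0.00768547],
       [ 0.00643613,  0.21917139,  0.97566515,  1.12927565],
       [ 0.        ,  0.        ,  0.        ,  1.        ]])}
```

View pics/a_top.png

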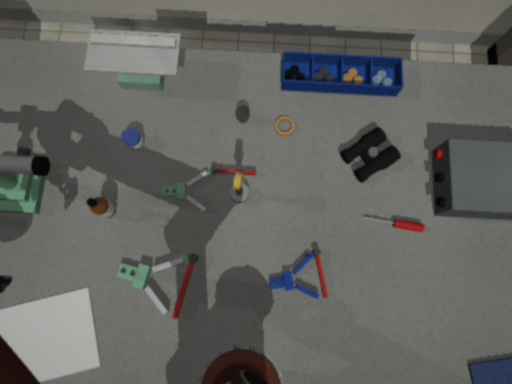

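View pics/a_scene.png

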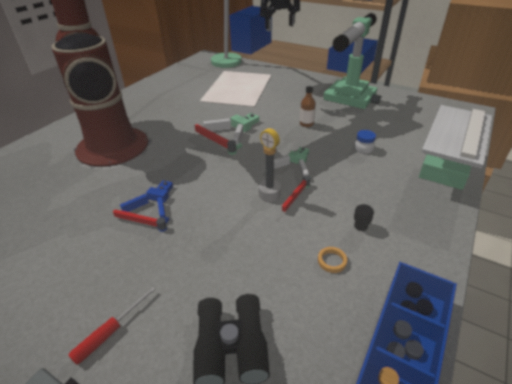

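The top view shows three V-nests: small green at (190,190), larger green at (145,277) and blue at (297,280). The small green one is meant. Its gate is at (232,171). The only pillar has its head at (238,180) and foot at (240,193). I'll check this in a close crop.

```bash
python3 - <<'E'
from h import *
f=cv2.imread('pics/a_top.png')
c=cv2.resize(f[145:225,150:270],None,fx=6.6,fy=6.6,interpolation=cv2.INTER_CUBIC)
cv2.imwrite('pics/crop.png',c)
E
```

```text
(no output)
```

View pics/crop.png

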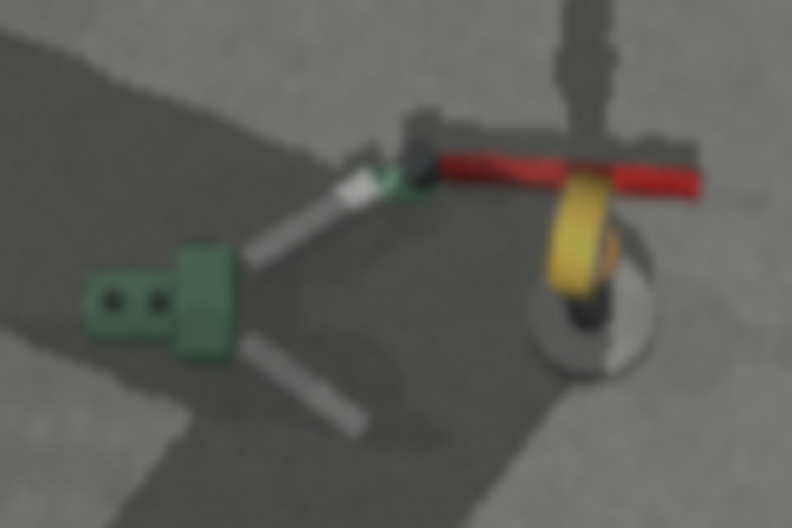

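The crop confirms the small green V-nest: block at about (164,191), hinge boss (214,169), gate tip (256,173), lower wall end (206,211) and pillar foot (240,194). The wall inner angle and the hinge place fit the description. Next I'll fit the nest pose and the foot centre.

```bash
python3 - <<'E'
from h import *
from scipy.optimize import least_squares
cal=get_calibration('top')
P=lambda u,v:np.array([150+(u-2.8)/6.6,145+(v-2.8)/6.6])
hinge=ray('top',*P(423,160),.027,cal); tip=ray('top',*P(703,185),.025,cal)
pts=[((-40,-64,27),P(423,160)),((-25,51.7,24),P(372,417)),((-18,61.5,24),P(350,440))]
def nest(p,q): c,s=np.cos(p[2]),np.sin(p[2]); return np.array([p[0]+c*q[0]/1e3-s*q[1]/1e3,p[1]+s*q[0]/1e3+c*q[1]/1e3,q[2]/1e3])
h=lambda p:np.concatenate([proj('top',nest(p,q),cal)-px for q,px in pts])
s=least_squares(h,[.54,.12,1.57]); print(s.x,s.fun.round(2)); p=s.x
print('hinge',hinge,'tip',tip,'len',np.linalg.norm((hinge-tip)[:2]))
d=(tip-hinge)[:2]; print('gate ang',np.arctan2(d[1],d[0])-p[2]-np.pi/2)
for q in [(40,0,30),(105,0,30),(40,28,30),(0,0,0)]:
    a=proj('top',nest(p,q),cal); print(q,((a-[150,145])*6.6+2.8).round())
# foot: left/right silhouette at z=.03, bottom at z=0
l,r,b=ray('top',*P(528,315),.03,cal),ray('top',*P(657,315),.03,cal),ray('top',*P(592,382),0,cal)
print('foot L,R,B',l,r,b,'-> centre',b[0]+.028,(l+r)[1]/2)
st=state(); print(st['tool_pos'],st['tool_rot'],st['gripper_width'],st['contact_force'],st['time'])
E
```

```text
[0.53278724 0.15437484 1.57699431] [ 0.04 -0.09 -0.32  0.15  0.29 -0.06]
hinge [0.59675345 0.1148544  0.027     ] tip [ 0.59308616 -0.00863783  0.025     ] len 0.12354666892653587
gate ang -4.7482747471284705
(40, 0, 30) [228. 290.]
(105, 0, 30) [ 78. 283.]
(40, 28, 30) [222. 354.]
(0, 0, 0) [328. 310.]
foot L,R,B [0.52920758 0.06379054 0.03      ] [0.53242891 0.00808035 0.03      ] [0.50704456 0.0354247  0.        ] -> centre 0.535044561753871 0.03593544577532224
[0.28013553 0.55867021 0.25331289] [-8.25593638e-06  2.30316964e-01  9.73115664e-01 -7.97992279e-06] 1.0013751973373535 [0.50860637 0.35809702 0.92833332] 0.8
```

>>> apply_moves(
  targets=[
    {"translation": [0,0,0],"twist": -0.93,"hand": 1},
    {"translation": [0,0,0],"twist": -0.93,"hand": 1},
    {"translation": [0,0,0],"twist": -0.93,"hand": 1},
    {"translation": [0,0,0],"twist": -0.93,"hand": 1},
    {"translation": [0,0,0],"twist": -0.93,"hand": 1},
    {"translation": [-0.4,-0.3,0],"twist": 0,"hand": 1},
    {"translation": [-0.4,-0.3,0],"twist": 0,"hand": 1},
    {"translation": [-0.4,-0.3,0],"twist": 0,"hand": 1},
  ],
)

```text
time: 1.6
tool_pos: [0.401, 0.4679, 0.2535]
tool_rot: [0.0, -0.001, 1.0, 0.0]
contact_force: [-0.4, 0.7, -0.5]
gripper_width: 1.004
grasp_force: 0.0
```

>>> apply_moves(
  targets=[
    {"translation": [-0.4,-0.3,0],"twist": 0,"hand": 1},
    {"translation": [-0.4,-0.3,0],"twist": 0,"hand": 1},
    {"translation": [-0.3,-0.4,0],"twist": 0,"hand": 1},
    {"translation": [-0.2,-0.45,0],"twist": 0,"hand": 1},
    {"translation": [0,-0.5,0],"twist": 0,"hand": 1},
    {"translation": [0,-0.5,0],"twist": 0,"hand": 1},
    {"translation": [0,-0.5,0],"twist": 0,"hand": 1},
    {"translation": [0,-0.5,0],"twist": 0,"hand": 1},
  ],
)

```text
time: 2.4
tool_pos: [0.53, 0.1218, 0.2535]
tool_rot: [0.0, -0.0, 1.0, -0.0]
contact_force: [0.5, -0.6, 1.3]
gripper_width: 0.996
grasp_force: 0.0
```

```bash
python3 - <<'E'
from h import *
import json
c=get_calibration('wrist'); save('wrist','w1.png'); print(c['pose'],c['camera_matrix'])
np.savez('w1.npz',**c)
f=cv2.imread('pics/w1.png')
E
```

```text
[[-1.89343898e-03 -9.44059667e-01 -3.29769253e-01  4.43904774e-01]
 [ 9.99998168e-01 -1.88046634e-03 -3.58320499e-04  1.22694651e-01]
 [-2.81844048e-04 -3.29769327e-01  9.44061498e-01  3.73153522e-01]
 [ 0.00000000e+00  0.00000000e+00  0.00000000e+00  1.00000000e+00]] [[279.79343291   0.         255.78197357]
 [  0.         279.79343291 191.97281076]
 [  0.           0.           1.        ]]
```

View pics/w1.png

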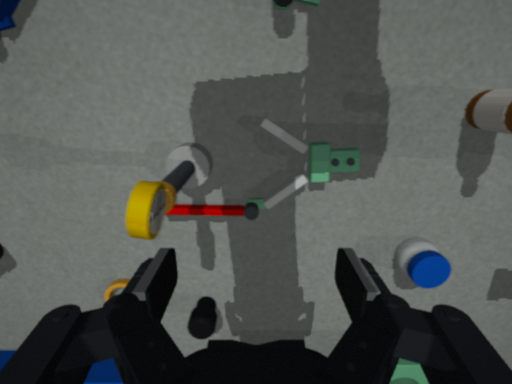

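The wrist view shows the nest walls, from the end at (264,124) to the block at (312,162), the hinge boss at (251,210), the gate tip at (168,210) and the foot around (189,165).

```bash
python3 - <<'E'
from h import *
c=dict(np.load('w1.npz'))
R=lambda u,v,z:ray('wrist',u,v,z,c).round(4)
print('hinge',R(251,210,.027),'tip',R(168,210,.025),'wall ends',R(264,123,.024),R(305,180,.024),'block mid',R(345,161,.03),R(345,161,.02))
p=[.5328,.1544]
for q in [(p[0],p[1],0),(.53,.154,0)]: print(proj('wrist',q,c))
f=cv2.imread('pics/w1.png')[90:240,110:370]
cv2.imwrite('pics/w1c.png',cv2.resize(f,None,fx=3,fy=3,interpolation=cv2.INTER_CUBIC))
E
```

```text
hinge [0.5904 0.1165 0.027 ] tip [0.5915 0.0045 0.025 ] wall ends [0.4769 0.1327 0.024 ] [0.5492 0.1869 0.024 ] block mid [0.5225 0.2343 0.03  ] [0.5248 0.2376 0.02  ]
[278.98197796 163.32482385]
[278.74816465 161.31195685]
```

View pics/w1c.png

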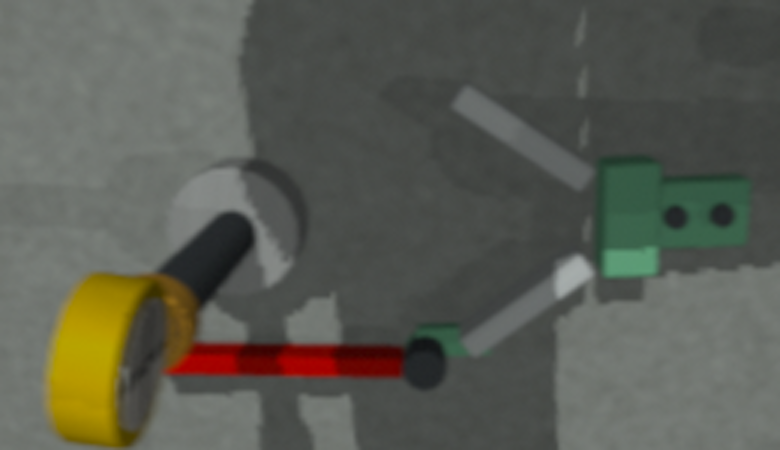

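```bash
python3 - <<'E'
from h import *
c=dict(np.load('w1.npz'))
F=lambda u,v,z:ray('wrist',110+(u-1)/3,90+(v-1)/3,z,c).round(4)
print('mouth mid',F(459,221.5,.024),'inner end',F(590,222.5,.024),'corners',F(453,105,.024),F(463,338,.024))
print('foot',F(234,229,.03), 'L',F(168,229,.03),'stem root',F(238,228,.03),'hinge',F(425,355,.027))
E
```

```text
mouth mid [0.5274 0.1315 0.024 ] inner end [0.5277 0.1873 0.024 ] corners [0.4789 0.1286 0.024 ] [0.5805 0.1339 0.024 ]
foot [0.5293 0.037  0.03  ] L [0.5294 0.0094 0.03  ] stem root [0.5289 0.0388 0.03  ] hinge [0.5875 0.1169 0.027 ]
```

>>> apply_moves(
  targets=[
    {"translation": [0,-0.5,0],"twist": 0,"hand": 1},
    {"translation": [0,-0.5,0],"twist": 0,"hand": 1},
    {"translation": [0,-0.5,0],"twist": 0,"hand": 1},
    {"translation": [0,-0.5,0],"twist": 0,"hand": 1},
    {"translation": [0.01,-0.31,0],"twist": 0,"hand": 1},
    {"translation": [0,0,0.4],"twist": 0,"hand": 1},
    {"translation": [0,0,0.4],"twist": 0,"hand": 1},
    {"translation": [0,0,0.4],"twist": 0,"hand": 1},
  ],
)

```text
time: 3.25
tool_pos: [0.5295, -0.1079, 0.1326]
tool_rot: [0.001, 0.0, 1.0, -0.0]
contact_force: [-0.2, -0.2, 0.2]
gripper_width: 0.999
grasp_force: 0.0
```

>>> apply_moves(
  targets=[
    {"translation": [0,0,0.4],"twist": 0,"hand": 1},
    {"translation": [0,0,0.3],"twist": 0,"hand": 1},
    {"translation": [0,0,0.2],"twist": 0,"hand": 1},
    {"translation": [0,0,0.1],"twist": 0,"hand": 1},
    {"translation": [0,0,0],"twist": 0,"hand": 1},
  ],
)

```text
time: 3.75
tool_pos: [0.5283, -0.1069, 0.032]
tool_rot: [-0.001, -0.0, 1.0, 0.0]
contact_force: [0.2, 0.6, 0.1]
gripper_width: 1.0
grasp_force: 0.0
```

>>> apply_moves(
  targets=[
    {"translation": [0,0,0.04],"twist": 0,"hand": 1},
    {"translation": [0,0,0.04],"twist": 0,"hand": 1},
    {"translation": [0,0,0],"twist": 0,"hand": 1},
  ],
)

```text
time: 4.05
tool_pos: [0.5297, -0.1074, 0.0259]
tool_rot: [0.0, -0.0, 1.0, -0.0]
contact_force: [-0.4, 0.7, -0.6]
gripper_width: 0.998
grasp_force: 0.0
```

```bash
python3 - <<'E'
from h import *
a=save('scene','s2.png')
cv2.imwrite('pics/s2c.png',cv2.resize(a[60:260,140:400,::-1],None,fx=3,fy=3,interpolation=cv2.INTER_CUBIC))
E
```

```text
(no output)
```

View pics/s2c.png

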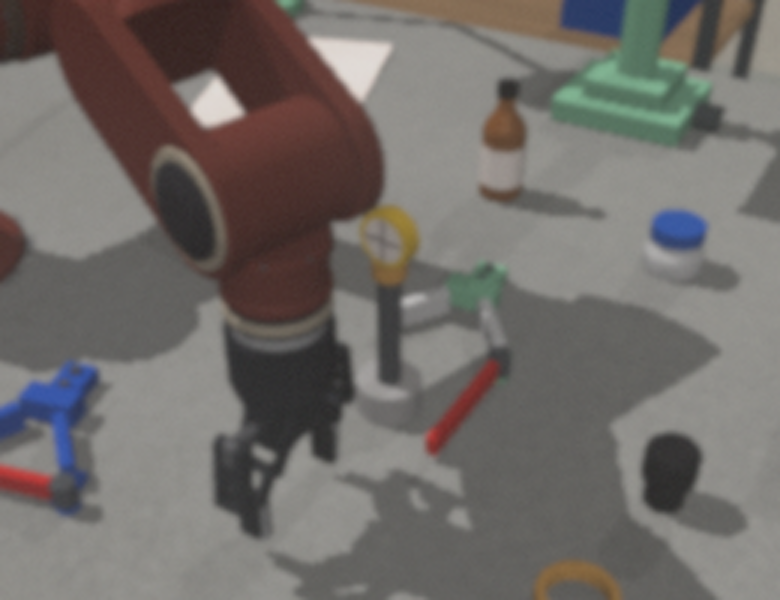

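The gripper stands clear left of the foot with its fingertips just above the bench. The stem is upright, and the gate tip is well to the side. I'll go a little lower and approach.

>>> apply_moves(
  targets=[
    {"translation": [0,0,0.04],"twist": 0,"hand": 1},
    {"translation": [0,0,0.03],"twist": 0,"hand": 1},
    {"translation": [0,0.15,0],"twist": 0,"hand": 1},
    {"translation": [0,0.15,0],"twist": 0,"hand": 1},
    {"translation": [0,0.1,0],"twist": 0,"hand": 1},
    {"translation": [0,0,0],"twist": 0,"hand": 1},
  ],
)

```text
time: 4.7
tool_pos: [0.529, -0.0654, 0.0182]
tool_rot: [-0.0, -0.001, 1.0, 0.0]
contact_force: [0.1, 0.4, -0.3]
gripper_width: 1.002
grasp_force: 0.0
```

>>> apply_moves(
  targets=[
    {"translation": [0,0.04,0],"twist": 0,"hand": 1},
    {"translation": [0,0.04,0],"twist": 0,"hand": 1},
    {"translation": [0,0.04,0],"twist": 0,"hand": 1},
    {"translation": [0,0.04,0],"twist": 0,"hand": 1},
    {"translation": [0,0.04,0],"twist": 0,"hand": 1},
    {"translation": [0,0.04,0],"twist": 0,"hand": 1},
  ],
)

```text
time: 5.3
tool_pos: [0.5294, -0.0436, 0.0184]
tool_rot: [0.0, -0.0, 1.0, -0.001]
contact_force: [0.3, -2.2, -0.6]
gripper_width: 1.002
grasp_force: 1.4
```

```bash
python3 - <<'E'
from h import *
print(state()['contact_force'])
a=save('scene','s3.png')
cv2.imwrite('pics/s3c.png',cv2.resize(a[100:260,180:360,::-1],None,fx=3.5,fy=3.5,interpolation=cv2.INTER_CUBIC))
E
```

```text
[ 0.27924823 -2.20324577 -0.62285587]
```

View pics/s3c.png

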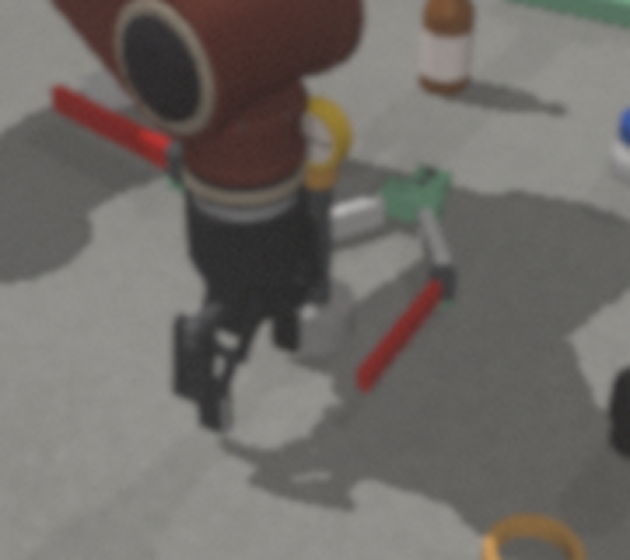

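Contact is made at the foot: 2 N, pillar upright. I'll push on.

>>> apply_moves(
  targets=[
    {"translation": [0,0.05,0],"twist": 0,"hand": 1},
    {"translation": [0,0.06,0],"twist": 0,"hand": 1},
    {"translation": [0,0.06,0],"twist": 0,"hand": 1},
    {"translation": [0,0.06,0],"twist": 0,"hand": 1},
    {"translation": [0,0.06,0],"twist": 0,"hand": 1},
    {"translation": [0,0.06,0],"twist": 0,"hand": 1},
    {"translation": [0,0.05,0],"twist": 0,"hand": 1},
    {"translation": [0,0.05,0],"twist": 0,"hand": 1},
  ],
)

```text
time: 6.15
tool_pos: [0.5293, 0.0022, 0.0183]
tool_rot: [-0.0, -0.0, 1.0, -0.0]
contact_force: [-0.1, -3.5, 0.0]
gripper_width: 0.997
grasp_force: 1.5
```

>>> apply_moves(
  targets=[
    {"translation": [0,0.05,0],"twist": 0,"hand": 1},
    {"translation": [0,0.05,0],"twist": 0,"hand": 1},
    {"translation": [0,0.05,0],"twist": 0,"hand": 1},
    {"translation": [0,0.05,0],"twist": 0,"hand": 1},
    {"translation": [0,0.05,0],"twist": 0,"hand": 1},
    {"translation": [0,0.05,0],"twist": 0,"hand": 1},
    {"translation": [0,0,0],"twist": 0,"hand": 1},
  ],
)

```text
time: 6.85
tool_pos: [0.5291, 0.0327, 0.0182]
tool_rot: [-0.0, -0.0, 1.0, 0.001]
contact_force: [-0.4, 0.2, -0.4]
gripper_width: 1.001
grasp_force: 0.0
```

```bash
python3 - <<'E'
from h import *
a=save('top','t4.png')
b=save('scene','s4.png')
A=cv2.resize(a[130:230,130:290,::-1],(480,300),interpolation=cv2.INTER_CUBIC)
B=cv2.resize(b[80:240,180:360,::-1],(540,480),interpolation=cv2.INTER_CUBIC)
o=np.zeros((480,800,3),np.uint8);o[:300,:400]=A[:,:400];o[:,400:]=B[:,140:]
cv2.imwrite('pics/m4.png',o)
E
```

```text
(no output)
```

View pics/m4.png

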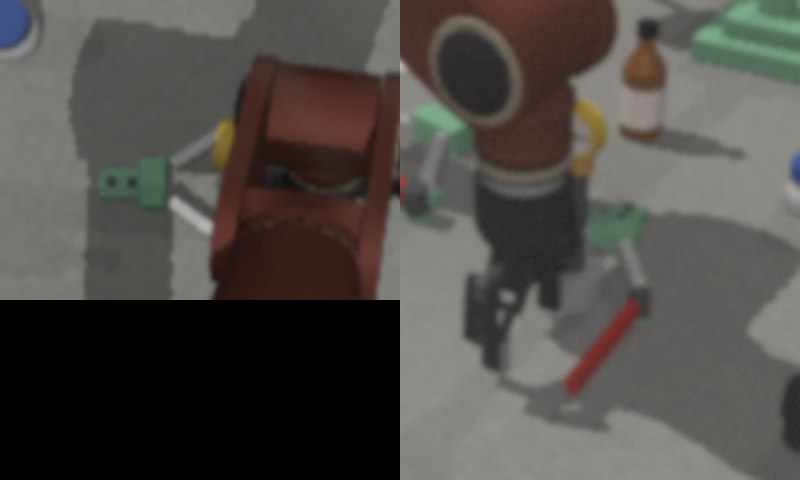

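The pillar stays upright and moves ahead of the finger towards the mouth. I'll continue slowly.

>>> apply_moves(
  targets=[
    {"translation": [0,0.04,0],"twist": 0,"hand": 1},
    {"translation": [0,0.05,0],"twist": 0,"hand": 1},
    {"translation": [0,0.05,0],"twist": 0,"hand": 1},
    {"translation": [0,0.05,0],"twist": 0,"hand": 1},
    {"translation": [0,0.05,0],"twist": 0,"hand": 1},
    {"translation": [0,0.04,0],"twist": 0,"hand": 1},
    {"translation": [0,0.03,0],"twist": 0,"hand": 1},
  ],
)

```text
time: 7.65
tool_pos: [0.5291, 0.0632, 0.0182]
tool_rot: [-0.0, -0.0, 1.0, -0.0]
contact_force: [1.0, -2.4, -0.8]
gripper_width: 0.999
grasp_force: 1.3
```

>>> apply_moves(
  targets=[
    {"translation": [0,0.02,0],"twist": 0,"hand": 1},
    {"translation": [0,0.02,0],"twist": 0,"hand": 1},
    {"translation": [0,0.02,0],"twist": 0,"hand": 1},
  ],
)

```text
time: 7.95
tool_pos: [0.529, 0.0684, 0.0182]
tool_rot: [-0.0, -0.0, 1.0, -0.001]
contact_force: [-2.5, -10.4, 2.0]
gripper_width: 0.999
grasp_force: 4.8
```

>>> apply_moves(
  targets=[
    {"translation": [0,0.015,0],"twist": 0,"hand": 1},
    {"translation": [0,0,0],"twist": 0,"hand": 1},
  ],
)

```text
time: 8.15
tool_pos: [0.5287, 0.0686, 0.0184]
tool_rot: [-0.001, -0.001, 1.0, -0.002]
contact_force: [-2.6, -9.8, 3.0]
gripper_width: 0.999
grasp_force: 5.1
```

>>> apply_moves(
  targets=[
    {"translation": [0,0.015,0],"twist": 0,"hand": 1},
    {"translation": [0,0,0],"twist": 0,"hand": 1},
  ],
)

```text
time: 8.35
tool_pos: [0.5286, 0.0689, 0.0186]
tool_rot: [-0.001, -0.001, 1.0, -0.003]
contact_force: [-4.6, -15.8, 4.6]
gripper_width: 0.998
grasp_force: 7.9
```

The foot is blocked firmly at tool y=0.069, where the seat was predicted. I'll back off, rise and look.

>>> apply_moves(
  targets=[
    {"translation": [0,-0.05,0],"twist": 0,"hand": 1},
    {"translation": [0,-0.4,0],"twist": 0,"hand": 1},
    {"translation": [0,-0.4,0],"twist": 0,"hand": 1},
    {"translation": [0,-0.3,-0.1],"twist": 0,"hand": 1},
    {"translation": [0,0,-0.5],"twist": 0,"hand": 1},
    {"translation": [0,0,-0.5],"twist": 0,"hand": 1},
    {"translation": [0,0,-0.5],"twist": 0,"hand": 1},
    {"translation": [0,0,-0.5],"twist": 0,"hand": 1},
  ],
)

```text
time: 9.15
tool_pos: [0.5291, -0.0427, 0.2305]
tool_rot: [0.0, -0.0, 1.0, 0.001]
contact_force: [0.8, 0.3, -0.1]
gripper_width: 1.002
grasp_force: 0.0
```

>>> apply_moves(
  targets=[
    {"translation": [0,0.4,-0.2],"twist": 0,"hand": 1},
    {"translation": [0,0.4,0],"twist": 0,"hand": 1},
    {"translation": [0,0.4,0],"twist": 0,"hand": 1},
    {"translation": [0,0,0],"twist": 0,"hand": 1},
  ],
)

```text
time: 9.55
tool_pos: [0.5289, 0.081, 0.2488]
tool_rot: [0.0, -0.003, 1.0, 0.001]
contact_force: [-0.6, -1.3, -1.3]
gripper_width: 0.998
grasp_force: 0.0
```

```bash
python3 - <<'E'
from h import *
c=get_calibration('wrist'); a=save('wrist','w5.png'); np.savez('w5.npz',**c)
u,v=proj('wrist',(.528,.154,.02),c).astype(int); print(u,v)
u0=max(u-110,0);v0=max(v-80,0);print(u0,v0)
cv2.imwrite('pics/w5c.png',cv2.resize(a[v0:v0+160,u0:u0+220,::-1],None,fx=3.5,fy=3.5,interpolation=cv2.INTER_CUBIC))
E
```

```text
311 165
201 85
```

View pics/w5c.png

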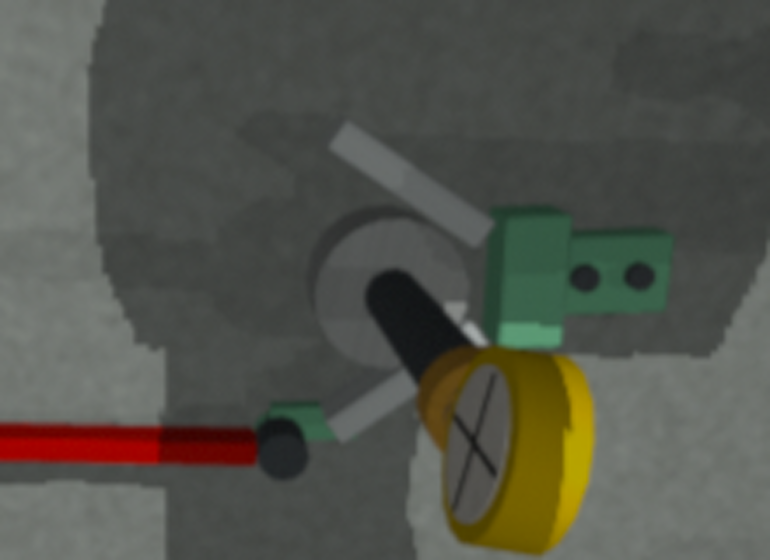

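```bash
python3 - <<'E'
from h import *
c=dict(np.load('w5.npz'))
F=lambda u,v,z:ray('wrist',201+(u-1.2)/3.5,85+(v-1.2)/3.5,z,c).round(4)
A,B=F(330,144,.024),F(467,247,.024); C=F(343,443,.024) # upper inner edge line ; lower outer end
f=F(392,291,.03); print('foot',f,'L',F(314,291,.03),'R',F(471,291,.03),'top/bot',F(392,218,.03),F(392,367,.03))
d=(B-A)[:2];d/=np.linalg.norm(d); w=(f-A)[:2]; print(A,B,'ang',np.degrees(np.arctan2(*d)),'dist to upper',d[0]*w[1]-d[1]*w[0])
# lower wall inner edge
D,E=F(327,422,.024),F(402,374,.024); e=(E-D)[:2];e/=np.linalg.norm(e); w=(f-D)[:2]; print(D,E,'ang',np.degrees(np.arctan2(*e)),'dist lower',e[0]*w[1]-e[1]*w[0])
print('hinge',F(282,448,.027))
E
```

```text
foot [0.5289 0.1533 0.03  ] L [0.5291 0.1256 0.03  ] R [0.5287 0.1815 0.03  ] top/bot [0.5029 0.1514 0.03  ] [0.5574 0.1555 0.03  ]
[0.4785 0.1294 0.024 ] [0.5141 0.1802 0.024 ] ang 35.02228737984944 dist to upper -0.02755792364292632
[0.5816 0.1338 0.024 ] [0.5622 0.1607 0.024 ] ang -35.79875033972882 dist lower 0.031337405907176735
hinge [0.5911 0.1168 0.027 ]
```

The image shows the foot in the V, touching the upper wall, with a possible gap of about 3 mm at the lower one. It may be jammed by friction, so I'll go back and press with a small sideways wiggle.

>>> apply_moves(
  targets=[
    {"translation": [0,-0.4,0],"twist": 0,"hand": 1},
    {"translation": [0,-0.4,0],"twist": 0,"hand": 1},
    {"translation": [0,-0.4,0.2],"twist": 0,"hand": 1},
    {"translation": [0,0,0.5],"twist": 0,"hand": 1},
    {"translation": [0,0,0.5],"twist": 0,"hand": 1},
    {"translation": [0,0,0.5],"twist": 0,"hand": 1},
    {"translation": [0,0,0.4],"twist": 0,"hand": 1},
    {"translation": [0,0,0.2],"twist": 0,"hand": 1},
  ],
)

```text
time: 10.4
tool_pos: [0.5259, -0.0436, 0.0136]
tool_rot: [-0.003, 0.001, 1.0, 0.001]
contact_force: [-0.2, -0.6, 0.6]
gripper_width: 1.003
grasp_force: 0.0
```

>>> apply_moves(
  targets=[
    {"translation": [0,0.4,0],"twist": 0,"hand": 1},
    {"translation": [0,0.4,0],"twist": 0,"hand": 1},
    {"translation": [0,0.16,0],"twist": 0,"hand": 1},
    {"translation": [0,0.05,0],"twist": 0,"hand": 1},
    {"translation": [0,0.03,0],"twist": 0,"hand": 1},
    {"translation": [0,0.02,0],"twist": 0,"hand": 1},
    {"translation": [0,0.02,0],"twist": 0,"hand": 1},
    {"translation": [0,0,0],"twist": 0,"hand": 1},
  ],
)

```text
time: 11.2
tool_pos: [0.5293, 0.0642, 0.0184]
tool_rot: [0.0, 0.0, 1.0, -0.0]
contact_force: [0.8, 0.1, -0.4]
gripper_width: 1.001
grasp_force: 0.0
```

>>> apply_moves(
  targets=[
    {"translation": [0,0.02,0],"twist": 0,"hand": 1},
    {"translation": [0,0.02,0],"twist": 0,"hand": 1},
    {"translation": [0,0.01,0],"twist": 0,"hand": 1},
    {"translation": [0,0,0],"twist": 0,"hand": 1},
  ],
)

```text
time: 11.6
tool_pos: [0.5293, 0.0688, 0.0185]
tool_rot: [-0.0, -0.0, 1.0, -0.001]
contact_force: [-0.7, -4.6, 1.3]
gripper_width: 1.002
grasp_force: 2.7
```

>>> apply_moves(
  targets=[
    {"translation": [-0.02,0,0],"twist": 0,"hand": 1},
    {"translation": [-0.02,0,0],"twist": 0,"hand": 1},
    {"translation": [0,0,0],"twist": 0,"hand": 1},
  ],
)

```text
time: 11.9
tool_pos: [0.5323, 0.0688, 0.0178]
tool_rot: [-0.001, -0.001, 1.0, -0.001]
contact_force: [-3.6, -4.6, 0.9]
gripper_width: 1.001
grasp_force: 2.6
```

>>> apply_moves(
  targets=[
    {"translation": [0.02,0,0],"twist": 0,"hand": 1},
    {"translation": [0.02,0,0],"twist": 0,"hand": 1},
    {"translation": [0.02,0,0],"twist": 0,"hand": 1},
    {"translation": [0.02,0,0],"twist": 0,"hand": 1},
    {"translation": [0,0,0],"twist": 0,"hand": 1},
  ],
)

```text
time: 12.4
tool_pos: [0.5254, 0.0696, 0.0187]
tool_rot: [0.0, -0.0, 1.0, -0.0]
contact_force: [1.2, -4.5, 0.3]
gripper_width: 1.0
grasp_force: 1.0
```

>>> apply_moves(
  targets=[
    {"translation": [0,0.015,0],"twist": 0,"hand": 1},
    {"translation": [0,0.015,0],"twist": 0,"hand": 1},
    {"translation": [0,0,0],"twist": 0,"hand": 1},
  ],
)

```text
time: 12.7
tool_pos: [0.5258, 0.0701, 0.0192]
tool_rot: [0.0, -0.001, 1.0, -0.003]
contact_force: [-1.2, -16.1, 4.3]
gripper_width: 0.999
grasp_force: 6.0
```

>>> apply_moves(
  targets=[
    {"translation": [-0.03,0,0],"twist": 0,"hand": 1},
    {"translation": [-0.03,0,0],"twist": 0,"hand": 1},
    {"translation": [-0.02,0,0],"twist": 0,"hand": 1},
    {"translation": [0,0,0],"twist": 0,"hand": 1},
  ],
)

```text
time: 13.1
tool_pos: [0.5307, 0.0699, 0.0175]
tool_rot: [-0.004, -0.001, 1.0, -0.003]
contact_force: [-8.2, -15.6, 5.9]
gripper_width: 0.999
grasp_force: 8.0
```

>>> apply_moves(
  targets=[
    {"translation": [0.02,0,0],"twist": 0,"hand": 1},
    {"translation": [0.02,0.01,0],"twist": 0,"hand": 1},
    {"translation": [0.02,0,0],"twist": 0,"hand": 1},
    {"translation": [0,0,0],"twist": 0,"hand": 1},
  ],
)

```text
time: 13.5
tool_pos: [0.5299, 0.0704, 0.0195]
tool_rot: [0.003, -0.0, 1.0, -0.003]
contact_force: [7.6, -16.5, -3.3]
gripper_width: 0.999
grasp_force: 8.0
```

>>> apply_moves(
  targets=[
    {"translation": [0,-0.06,0],"twist": 0,"hand": 1},
    {"translation": [0,-0.4,0],"twist": 0,"hand": 1},
    {"translation": [0,-0.4,0],"twist": 0,"hand": 1},
    {"translation": [0,-0.3,-0.1],"twist": 0,"hand": 1},
    {"translation": [0,0,-0.5],"twist": 0,"hand": 1},
    {"translation": [0,0,-0.5],"twist": 0,"hand": 1},
    {"translation": [0,0,-0.5],"twist": 0,"hand": 1},
    {"translation": [0,0,-0.5],"twist": 0,"hand": 1},
  ],
)

```text
time: 14.3
tool_pos: [0.5264, -0.0414, 0.2299]
tool_rot: [-0.001, -0.0, 1.0, 0.001]
contact_force: [1.4, -0.8, 0.9]
gripper_width: 1.002
grasp_force: 0.0
```

>>> apply_moves(
  targets=[
    {"translation": [0,0.4,-0.2],"twist": 0,"hand": 1},
    {"translation": [0,0.4,0],"twist": 0,"hand": 1},
    {"translation": [0,0.4,0],"twist": 0,"hand": 1},
    {"translation": [0,0,0],"twist": 0,"hand": 1},
  ],
)

```text
time: 14.7
tool_pos: [0.5263, 0.0821, 0.2482]
tool_rot: [-0.001, -0.003, 1.0, 0.001]
contact_force: [0.2, -0.6, -0.4]
gripper_width: 1.004
grasp_force: 0.0
```

```bash
python3 - <<'E'
from h import *
c=get_calibration('wrist'); a=save('wrist','w6.png'); np.savez('w6.npz',**c)
old=cv2.imread('pics/w5.png'); new=a[:,:,::-1].copy(); co=dict(np.load('w5.npz'))
def sh(name,p,w,h):
    u,v=proj('wrist',p,co).astype(int); t=old[v-h:v+h,u-w:u+w]
    r=cv2.matchTemplate(cv2.resize(new[v-h-10:v+h+10,u-w-10:u+w+10],None,fx=8,fy=8,interpolation=3),cv2.resize(t,None,fx=8,fy=8,interpolation=3),cv2.TM_CCOEFF_NORMED)
    _,m,_,l=cv2.minMaxLoc(r); du,dv=l[0]/8-10,l[1]/8-10
    q=ray('wrist',u+du,v+dv,p[2],c)-ray('wrist',u,v,p[2],co); print(name,round(m,3),(du,dv),(q*1000).round(2),'mm')
sh('foot left edge',(.515,.130,.03),12,14)
sh('stem root',(.529,.153,.035),6,6)
sh('wall',(.487,.142,.024),14,12)
sh('block holes',(.5225,.235,.02),16,12)
sh('hinge',(.591,.117,.027),8,8)
E
```

```text
foot left edge 0.989 (0.0, 2.0) [-0.74  1.11  0.  ] mm
stem root 0.985 (0.0, 2.0) [-0.74  1.14  0.  ] mm
wall 0.989 (-1.0, 3.0) [ 0.42 -0.03  0.  ] mm
block holes 0.973 (-1.0, 3.0) [0.58 0.11 0.  ] mm
hinge 0.984 (-1.0, 2.0) [-0.52 -0.19  0.  ] mm
```

The foot has moved about 1 mm deeper along the wall relative to the nest and is now held on both sides. Next is the gate: stage on its outer (+x) side.

>>> apply_moves(
  targets=[
    {"translation": [-0.36,-0.38,0],"twist": 0,"hand": 1},
    {"translation": [-0.36,-0.38,0],"twist": 0,"hand": 1},
    {"translation": [-0.36,-0.37,0],"twist": 0,"hand": 1},
    {"translation": [0,0,0.5],"twist": 0,"hand": 1},
    {"translation": [0,0,0.5],"twist": 0,"hand": 1},
    {"translation": [0,0,0.5],"twist": 0,"hand": 1},
    {"translation": [0,0,0.5],"twist": 0,"hand": 1},
    {"translation": [0,0,0.2],"twist": 0,"hand": 1},
  ],
)

```text
time: 15.55
tool_pos: [0.6259, -0.031, 0.0212]
tool_rot: [-0.006, 0.001, 1.0, 0.001]
contact_force: [-0.7, 0.1, 0.4]
gripper_width: 1.0
grasp_force: 0.0
```

>>> apply_moves(
  targets=[
    {"translation": [0,0,0.09],"twist": 0,"hand": 1},
    {"translation": [0,0,0],"twist": 0,"hand": 1},
  ],
)

```text
time: 15.75
tool_pos: [0.6298, -0.0312, 0.0179]
tool_rot: [-0.001, 0.0, 1.0, 0.0]
contact_force: [0.7, 0.0, -0.3]
gripper_width: 1.001
grasp_force: 0.0
```

>>> apply_moves(
  targets=[
    {"translation": [0.12,0,0],"twist": 0,"hand": 1},
    {"translation": [0.12,0,0],"twist": 0,"hand": 1},
    {"translation": [0.12,0.01,0],"twist": 0,"hand": 1},
    {"translation": [0.12,0.01,0],"twist": 0,"hand": 1},
    {"translation": [0.11,0.04,0],"twist": 0,"hand": 1},
    {"translation": [0.11,0.04,0],"twist": 0,"hand": 1},
    {"translation": [0,0,0],"twist": 0,"hand": 1},
  ],
)

```text
time: 16.45
tool_pos: [0.5589, -0.0199, 0.0188]
tool_rot: [-0.001, -0.0, 1.0, 0.0]
contact_force: [0.2, -0.7, -0.3]
gripper_width: 1.002
grasp_force: 0.0
```

>>> apply_moves(
  targets=[
    {"translation": [0.1,0.06,0],"twist": 0,"hand": 1},
    {"translation": [0.1,0.07,0],"twist": 0,"hand": 1},
    {"translation": [0.08,0.09,0],"twist": 0,"hand": 1},
    {"translation": [0.07,0.09,0],"twist": 0,"hand": 1},
    {"translation": [0.05,0.1,0],"twist": 0,"hand": 1},
    {"translation": [0.05,0.11,0],"twist": 0,"hand": 1},
    {"translation": [0,0,0],"twist": 0,"hand": 1},
  ],
)

```text
time: 17.15
tool_pos: [0.515, 0.0329, 0.019]
tool_rot: [-0.0, -0.001, 1.0, 0.0]
contact_force: [1.1, 1.0, -0.2]
gripper_width: 1.001
grasp_force: 0.0
```

Forces are small, as expected for the free gate. Now the last part.

>>> apply_moves(
  targets=[
    {"translation": [0.02,0.06,0],"twist": 0,"hand": 1},
    {"translation": [0.01,0.06,0],"twist": 0,"hand": 1},
    {"translation": [0,0.05,0],"twist": 0,"hand": 1},
    {"translation": [0,0.03,0],"twist": 0,"hand": 1},
    {"translation": [0,0,0],"twist": 0,"hand": 1},
  ],
)

```text
time: 17.65
tool_pos: [0.513, 0.0516, 0.0193]
tool_rot: [0.0, -0.0, 1.0, -0.0]
contact_force: [0.5, -0.2, 1.3]
gripper_width: 1.0
grasp_force: 0.0
```

>>> apply_moves(
  targets=[
    {"translation": [0,0.02,0],"twist": 0,"hand": 1},
    {"translation": [0,0.01,0],"twist": 0,"hand": 1},
    {"translation": [0,0,0],"twist": 0,"hand": 1},
  ],
)

```text
time: 17.95
tool_pos: [0.5131, 0.0522, 0.0195]
tool_rot: [-0.0, -0.001, 1.0, -0.002]
contact_force: [-1.9, -9.0, 0.3]
gripper_width: 0.999
grasp_force: 4.9
```

>>> apply_moves(
  targets=[
    {"translation": [0,0.02,0],"twist": 0,"hand": 1},
    {"translation": [0,0,0],"twist": 0,"hand": 1},
  ],
)

```text
time: 18.15
tool_pos: [0.5131, 0.0524, 0.0197]
tool_rot: [-0.0, -0.001, 1.0, -0.004]
contact_force: [-2.7, -17.8, 2.9]
gripper_width: 1.0
grasp_force: 8.7
```

>>> apply_moves(
  targets=[
    {"translation": [0,-0.06,0],"twist": 0,"hand": 1},
    {"translation": [0,-0.4,0],"twist": 0,"hand": 1},
    {"translation": [0,-0.4,0],"twist": 0,"hand": 1},
    {"translation": [0,-0.1,-0.1],"twist": 0,"hand": 1},
    {"translation": [0,0,-0.5],"twist": 0,"hand": 1},
    {"translation": [0,0,-0.5],"twist": 0,"hand": 1},
    {"translation": [0,0,-0.5],"twist": 0,"hand": 1},
    {"translation": [0,0,-0.5],"twist": 0,"hand": 1},
  ],
)

```text
time: 18.95
tool_pos: [0.5126, -0.0391, 0.2318]
tool_rot: [0.0, -0.0, 1.0, 0.0]
contact_force: [1.1, -0.0, -0.5]
gripper_width: 1.0
grasp_force: 0.0
```

>>> apply_moves(
  targets=[
    {"translation": [0,0.4,-0.2],"twist": 0,"hand": 1},
    {"translation": [0,0.4,0],"twist": 0,"hand": 1},
    {"translation": [-0.15,0.3,0],"twist": 0,"hand": 1},
    {"translation": [0,0,0],"twist": 0,"hand": 1},
  ],
)

```text
time: 19.35
tool_pos: [0.5285, 0.0737, 0.2502]
tool_rot: [0.001, -0.002, 1.0, 0.001]
contact_force: [-0.6, -0.2, -0.2]
gripper_width: 1.002
grasp_force: 0.0
```

```bash
python3 - <<'E'
from h import *
c=get_calibration('wrist'); a=save('wrist','w7.png'); np.savez('w7.npz',**c)
u,v=proj('wrist',(.528,.154,.02),c).astype(int)
u0=max(u-110,0);v0=max(v-80,0);print(u0,v0)
cv2.imwrite('pics/w7c.png',cv2.resize(a[v0:v0+160,u0:u0+220,::-1],None,fx=3.5,fy=3.5,interpolation=cv2.INTER_CUBIC))
hs=cv2.cvtColor(a,cv2.COLOR_RGB2HSV); m=((hs[...,0]<6)|(hs[...,0]>174))&(hs[...,1]>170)&(hs[...,2]>60)
yy,xx=np.nonzero(m); P=[ray('wrist',x,y,.025,c)[:2] for x,y in zip(xx,yy)]
P=np.array([p for p in P if .45<p[0]<.60 and .09<p[1]<.14]); vx,vy,x0,y0=cv2.fitLine(P.astype(np.float32),cv2.DIST_HUBER,0,.01,.01).ravel()
print(len(P),'gate angle deg off world x',np.degrees(np.arctan(vy/vx)),x0,y0)
E
```

```text
207 85
709 gate angle deg off world x 2.6274457 0.5301171 0.11381786
```

View pics/w7c.png

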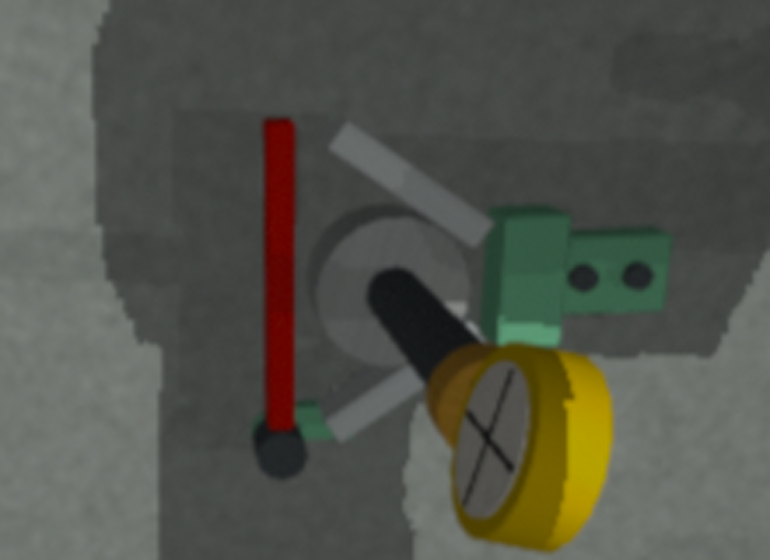

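The last picture shows the gate straight across the mouth on its stop (crop u≈280), parallel to the line of the wall ends. The foot at (392,290) sits in the V with about 7 mm to the gate, and the pillar is upright.

```bash
python3 -c "
from plant import *
print(job_done())"
```

```text
the job is handed in; nothing more can be done
None
```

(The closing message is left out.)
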